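Gauge a tube-warmer well and set its selector

ROBOT

A 6-joint arm with a two-finger parallel gripper is mounted at the origin on the work surface. World frame = base frame: x ahead of the robot, y to its left, z up, the work surface at z = 0. Lengths are in mm, angles in rad, forces in N, time in s.
With the tool pointing down it reaches from about 350 to 875 mm from the base axis. Payload 4.2 kg.
Tool frame: the origin (TCP) lies at the very end of the fingers, on their centre line; the grasp point (between the pads) lies 19 mm behind it; y points along the fingers, z is the direction in which the jaws open and shut, and the axes are right-handed (so a half turn about y gives the same grasp; the last joint's range is limited). The gripper opens to 85 mm and grips with 20 to 120 N. Pads are 22 mm wide; open, the fingers measure 114 mm over their backs; the gripper's body (76 mm by 85 mm) begins 54 mm behind the grasp point. The pads swing forward as they close: fully open they stand 13 mm farther back than shut.
Start: joints at [1.5, 0.385, 0.008, 0, -1.194, -0.259], TCP at [202.376, 591.306, 231.312] pointing down, gripper open.
Joint ranges: [-3.14, 3.14], [-1.21, 2.06], [-1.07, 1.41], [-3.16, 2.05], [-2.99, -0.16], [-3.1, 3.1]. Speed limits (rad/s): [2.79, 2.79, 3.14, 3.14, 3.14, 3.14].

INTERFACE

Orientations are given as a unit quaternion [x, y, z, w].
In Python, from bench import arm gives the robot as it stands.
- The arm moves only by the shell command python3 -m creep 'ROWS'. ROWS is JSON, a list of rows, each an object with "delta_pos": the shift along the tool's x, y, z in mm, a list of three; "rot": the turn, a rotation vector about the tool's x, y, z in rad, a list of three; "jaw": the finger opening in mm, from 0 to 85.4. A call has exactly 10 rows; each row shifts and turns the commanded pose from where the row before left it, along the tool's axes as they then stand; what a row does not reach is not made up. A row lasts 1/12 s, in which the tool goes at most 41.7 mm and 7.16 degrees, less where a joint would pass 70% of its speed; a pose out of reach is approached as far as the arm can. A call is refused whole if a number of a shift passes 41.7 or a number of a turn 0.125, either way. A call with a gripper value outside its range is refused whole. The fingers move at their own pace and stop on an object; the grip force is fixed at half the most. Time passes only in rows, so rows that do not move let the fingers close, or fill a call up. It gives the time, the measured TCP pose, the force and the opening at its end, in the units of the state.
- arm.read_state(): the state, without advancing time (a new reading comes with each control period).
- arm.get_image(name): name is "scene" or "side" or "wrist"; returns the picture (480x640x3 uint8, red, green, blue); there is no depth.
- arm.calibration(name): a dict with "intrinsics" (3x3 intrinsics, pixels), "R" (3x3) and "t" (3): a world point X has camera coordinates R X + t. Camera axes: x right, y down, z forward; pixel columns grow to the right and rows downward; lengths in mm; the calibration is good to about 2 mm. The wrist camera is an equidistant fisheye: a pixel r from the principal point sees the ray r / f radians off the axis. A picture is of the moment at which its call begins: read the wrist's pose just before it. calibration takes no time and is no camera call; for the wrist camera it gives the pose at the moment of the call.
- arm.job_done(): hands the job in, once; it reports no verdict.
Trained networks look in the newest picture that a camera, given by its name, has taken for a name from the list of things; names that differ only in an ending like _2 or _b are one class to them, and where a whole thing is asked for, a point or a joint stands for the part that bears it (a point fixed in the world has none). Each returns a list of dicts, best first, with "p" (0 to 1); they miss things now and then, are a little off and sometimes report something else, mostly with a low value. They report only what shows in the picture. A call takes as long as a camera call. They do not tell look-alikes from the thing itself.
- arm.find_in(camera, target): "location" ([column, row] in pixels, amid what is visible of it).
- arm.masks_of(camera, target): "pixels" (480x640 bool, what is visible of it) and "location" ([column, row] in pixels, amid what is visible of it).
The state is a dict: "clock": time; "joints": joint angles; "joint_vel": joint speeds; "joint_efforts": joint torques, N m; "position": TCP position; "ee_rot": TCP orientation; "contact_force": force on the tool from outside, world axes, zero at the start; "wrist_torque": the same for the moment, N m; "gripper_width": finger opening in mm.
Only numpy, scipy, OpenCV 4.12 (cv2) and the standard library are available. Lean on these libraries where they do the work, as an engineer would, in place of code of your own. Each camera call takes 0.05 s, during which the arm holds its last target. There are 200 camera calls.

TASK

Take the banded depth gauge out of its slanted stand and lower it, head up, into the tube-warmer well with the orange ring until it stands on the bottom; do not let it drop into the well. Leave it standing there, see which colour band (blue, yellow or red) the mouth of the well cuts across, then turn the clicking selector dial so its pointer is at the dot of that colour. Leave the tube rack, swab box and spray bottle where they are.

Things in the scene. Friction and masses are not known exactly. Their poses are not given: they have to be found in the camera images.
- gauge: Depth gauge, 0.15 kg, 160 mm long: white shaft 14 mm in diameter with a ball tip, dark steel round head 26 mm in diameter, 45 mm long (115 to 160 mm from the tip). Origin at the tip; z runs along the shaft to the head. Bands, from the tip: blue 35-55 mm, yellow 55-75, red 75-95. It starts in the stand's tube, 75 mm deep, leaning 35 degrees from vertical, head up towards the stand's -x side.
- gauge_tip (a point): The tip (lowest point) of the gauge shaft, same point as the gauge's origin.
- gauge_stand: Blue fixed stand: base plate 150 (x) x 90 (y) x 12 mm with a blind tube of 25 mm outer and 17 mm inner diameter, 80 mm long, slanting up towards the stand's own -x at 35 degrees from vertical; the tube's mouth is 88 mm high. Pull the gauge out along the slant. Origin under the centre of the base.
- warmer: Tube warmer, fixed. Origin on the table; all given in its own axes. Aluminium block 90 (x) x 160 (y) mm, 105 mm high, centred at y = +65 mm, with three vertical blind wells 18 mm in diameter (3 mm chamfer) at x = 0, y = +20, +65, +110 mm. White deck 110 (x) x 145 (y) mm, 70 mm high, from y = -160 to -15 mm, with the selector at x = 0, y = -100 mm.
- orange_ring: Orange ring, 35 mm across, round the mouth of the well to gauge (the other two have grey rings; which has it changes). Origin: centre of the mouth at the block's top, 105 mm above the table; z up. Hidden spacers make one well 45, one 65 and one 85 mm deep; which is which changes, and only touch tells. The mouth cuts the blue band at 45, yellow at 65, red at 85.
- selector (a joint): Selector angle (rad), growing clockwise from above, with a click stop every 30 degrees (0.5236): positions 0 to 5, end stops just beyond. It starts at position 0 or 1. Dots round it: 0 and 1 small white, 2 (1.047) blue, 3 (1.571) yellow, 4 (2.094) red, 5 small white. A click takes 0.1 to 0.2 N m; let go, it settles in the nearest click.
- selector_grip (a point): Point on the selector's vertical axis at grip height, 94 mm above the table. The grip is a black bar 56 mm long, 14 mm wide, its top 108 mm and its foot 78 mm above the table, on a 60 mm disc. A white line on one half of its top and that end is the pointer; at value 0 the bar lies along the warmer's x axis with the pointer towards the warmer's -x.
- tube_rack: White rack with purple-capped tubes, 90 x 200 x 102 mm, bystander. Origin under its centre.
- swab_box: Open cardboard box of packed swabs, 100 x 140 x about 115 mm, bystander. Origin under its centre.
- spray_bottle: Clear spray bottle with black head, 72 mm in diameter, 193 mm high, bystander. Origin under its centre.
Mind the look-alikes: they are no part of the job. There is more than one size of the gauge; the one meant has the size given above.

How it is judged:
By the outcome, as a careful person would: the job done as asked, in the order asked, and still so for the second after the job is handed in, with the robot touching nothing.
It also fails if it takes over 56 s, if anything falls off the work surface, if the arm or the gripper's body presses on something with over 40 N, if the wrist force passes 120 N, or if a joint passes its speed limit or range.

## Working session

There is one attempt and no reset: what is moved stays moved. The work goes in short steps, Python scripts to look and compute and a shell command to move; the robot and the scene stay as the last step left them, time stands still between calls to the robot, and variables do not carry over. Pictures are saved under pics/ and viewed, about 8 in all and at most 12, crops included, and the job is handed in when it is done.

```bash
mkdir -p pics; cat > h.py <<'E'
import numpy as np,cv2
from bench import arm
from scipy.spatial.transform import Rotation as Ro
def cal(n):
    c=arm.calibration(n);return np.array(c["intrinsics"]),np.array(c["R"]),np.array(c["t"])
def ray(n,px,c=None):
    K,R,t=c or cal(n); u=(px[0]-K[0,2])/K[0,0]; v=(px[1]-K[1,2])/K[1,1]
    if n=="wrist":
        r=np.hypot(u,v); d=np.array([np.sin(r)*u/r,np.sin(r)*v/r,np.cos(r)]) if r>1e-9 else np.array([0,0,1.])
    else: d=np.array([u,v,1.])
    d=R.T@d; return -R.T@t,d/np.linalg.norm(d)
def atz(n,px,z,c=None):
    o,d=ray(n,px,c); return o+d*(z-o[2])/d[2]
def tri(rs):
    A=sum(np.eye(3)-np.outer(d,d) for o,d in rs); b=sum((np.eye(3)-np.outer(d,d))@o for o,d in rs); return np.linalg.solve(A,b)
def proj(n,X,c=None):
    K,R,t=c or cal(n); p=R@np.array(X)+t
    if n=="wrist":
        r=np.hypot(p[0],p[1]); th=np.arctan2(r,p[2]); p=np.array([p[0]/r*th,p[1]/r*th,1])
    else: p=p/p[2]
    return [K[0,0]*p[0]+K[0,2],K[1,1]*p[1]+K[1,2]]
def save(n,f,box=None,s=1):
    im=arm.get_image(n)
    if box: im=im[box[1]:box[3],box[0]:box[2]]
    if s!=1: im=cv2.resize(im,None,fx=s,fy=s,interpolation=cv2.INTER_CUBIC)
    cv2.imwrite("pics/"+f,im[:,:,::-1])
E
python3 - <<'E'
from h import *
np.set_printoptions(precision=1,suppress=True)
for n in ["scene","side"]:
    save(n,n+".png")
    for t in ["gauge","gauge_stand","orange_ring","selector_grip","warmer","tube_rack","swab_box","spray_bottle"]:
        print(n,t,[(np.round(d["location"],1).tolist(),round(d["p"],2)) for d in arm.find_in(n,t)[:4]])
s=arm.read_state();print(s["clock"],s["position"],Ro.from_quat(s["ee_rot"]).as_matrix())
for n in ["scene","side","wrist"]:
    K,R,t=cal(n);print(n,-R.T@t,R[2],K[0,0])
E
```

```text
scene gauge [([481.6, 243.7], 0.93), ([429.6, 255.5], 0.66), ([406.8, 357.6], 0.61)]
scene gauge_stand [([412.3, 293.4], 0.89)]
scene orange_ring [([429.1, 254.6], 0.52)]
scene selector_grip [([297.4, 195.9], 0.61)]
scene warmer [([325.4, 221.5], 0.93)]
scene tube_rack [([222.2, 249.5], 0.98)]
scene swab_box [([283.7, 151.2], 0.83), ([347.2, 207.7], 0.65), ([225.7, 250.9], 0.48)]
scene spray_bottle [([348.9, 301.9], 0.94), ([222.4, 251.4], 0.71)]
side gauge [([346.4, 347.0], 0.9), ([218.2, 420.7], 0.74), ([486.4, 416.5], 0.63)]
side gauge_stand [([322.6, 381.5], 0.65)]
side orange_ring [([354.6, 231.4], 0.49)]
side selector_grip [([342.6, 193.4], 0.98)]
side warmer [([349.0, 239.2], 0.67)]
side tube_rack [([242.5, 194.4], 0.75)]
side swab_box []
side spray_bottle [([218.3, 312.5], 0.63)]
0.9 [202.4 591.3 231.3] [[-0.9 -0.  -0.3]
 [ 0.3  0.  -0.9]
 [ 0.  -1.  -0. ]]
scene [1264.8  720.3 1085.4] [-0.5 -0.5 -0.7] 521.6659671011142
side [458.9 676.2 766. ] [ 0.1 -0.7 -0.7] 452.6675423953035
wrist [263.9 570.8 373.7] [-0.2  0.1 -1. ] 371.64829954431775
```

View pics/scene.png

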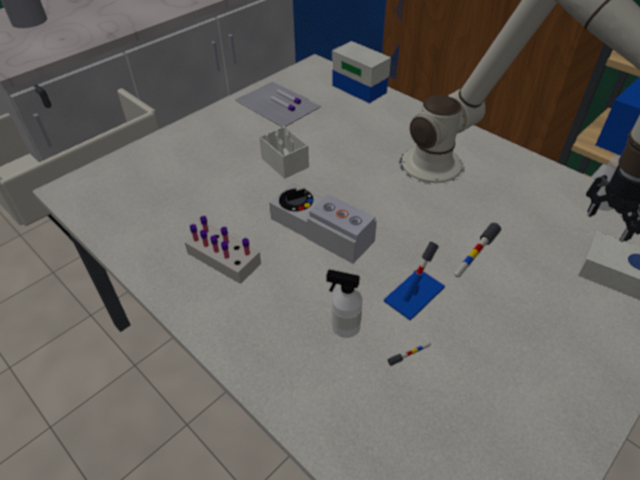

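View pics/side.png

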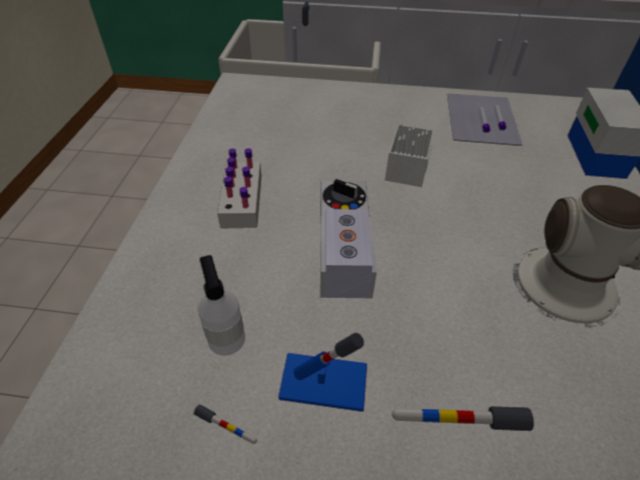

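The scene view shows three gauges: in the stand (430,255), a large one lying (482,244) and a small one lying (407,357). I choose the one in the stand. The orange ring is on the middle well (scene 343,214; side 348,236). Next is a close crop of each.

```bash
python3 - <<'E'
from h import *
np.set_printoptions(precision=1,suppress=True)
S={n:cv2.imread(f"pics/{n}.png") for n in ["scene","side"]}
def tile(n,x,y): return cv2.resize(S[n][y:y+75,x:x+100],(400,300),interpolation=cv2.INTER_CUBIC)
a=np.vstack([np.hstack([tile("side",278,332),tile("side",298,175)]),np.hstack([tile("scene",380,235),tile("scene",275,175)])])
cv2.imwrite("pics/c1.png",a)
c={n:cal(n) for n in S}
# orange centroid
pts={}
for n,(x,y,w,h) in {"scene":(325,200,40,30),"side":(335,222,28,28)}.items():
    im=S[n][y:y+h,x:x+w].astype(int); b,g,r=im[...,0],im[...,1],im[...,2]
    m=((r-b)>40)&(r>120)
    v,u=np.nonzero(m); hull=cv2.minEnclosingCircle(np.stack([u,v],1).astype(np.float32)); pts[n]=(u.mean()+x,v.mean()+y); print(n,m.sum(),pts[n],hull[0]); print(atz(n,pts[n],105,c[n]))
print("ring",tri([ray(n,pts[n],c[n]) for n in S]))
E
```

```text
scene 25 (np.float64(341.88), np.float64(213.48)) (16.5, 13.5)
[478.4  23.5 105. ]
side 44 (np.float64(348.1136363636364), np.float64(234.63636363636363)) (12.5, 12.5)
[473.4  19.9 105. ]
ring [473.9  18.7 101.3]
```

View pics/c1.png

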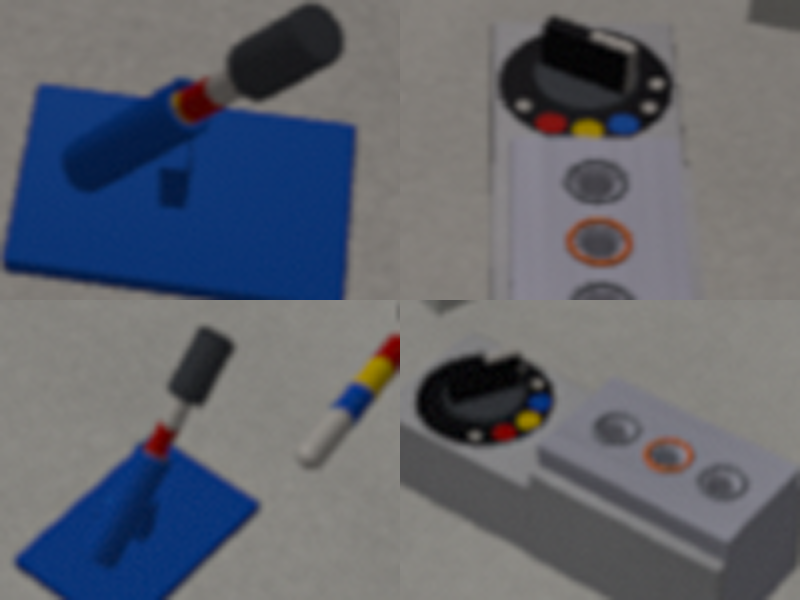

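```bash
cat > fit.py <<'E'
from h import *
from scipy.optimize import least_squares
np.set_printoptions(precision=1,suppress=True)
C={n:cal(n) for n in ["scene","side"]}
def W(p,l): c,s=np.cos(p[2]),np.sin(p[2]); return np.array([p[0]+c*l[0]-s*l[1],p[1]+s*l[0]+c*l[1],l[2]])
u=np.array([-np.sin(.6109),0,np.cos(.6109)])
m=lambda p:np.array([p[3],0,88.])
SO=[("side",(357.5,340),lambda p:m(p)+85*u),("side",(340.2,352.7),lambda p:m(p)+40*u),("side",(323,359),lambda p:m(p)),
("scene",(433.3,244.3),lambda p:m(p)+85*u),("scene",(426.2,258.2),lambda p:m(p)+40*u),("scene",(419.3,273.8),lambda p:m(p)),
("side",(288,353.7),lambda p:(75,-45,12)),("side",(366.8,363.2),lambda p:(-75,-45,12)),("side",(279.2,397.5),lambda p:(75,45,12)),
("scene",(445,286.5),lambda p:(-75,45,12)),("scene",(384.2,301),lambda p:(75,-45,12))]
WO=[("side",(348,235.5),(0,65,105)),("side",(347.2,220.5),(0,20,105)),("scene",(341.7,213.7),(0,65,105)),("scene",(329.2,207.2),(0,20,105)),("scene",(355.5,220.7),(0,110,105)),("side",(344.5,195),(0,-100,78)),("scene",(296.1,198.7),(0,-100,78))]
f=lambda p:np.concatenate([np.subtract(proj(n,W(p,g(p)),C[n]),px) for n,px,g in SO])
r=least_squares(f,[560,330,0,0],loss="soft_l1");print("stand",r.x[:2],"yaw %.3f mx %.1f"%(r.x[2],r.x[3]));print(r.fun.reshape(-1,2).T)
p=r.x;M=W(p,m(p));U=W([0,0,p[2]],u);print("mouth",M,"axis",np.round(U,3),"head mid",M+62.5*U)
g=lambda p:np.concatenate([np.subtract(proj(n,W(p,l),C[n]),px) for n,px,l in WO])
q=least_squares(g,[475,-45,0],loss="soft_l1").x;print("warmer",q[:2],"yaw %.3f"%q[2]);print(g(q).reshape(-1,2).T,"ring",W(q,(0,65,105)),"sel",W(q,(0,-100,94)))
a=atz("side",(298+(555-400)/4,175+35/4),108-6);b=atz("side",(298+235/4,175+70/4),102);d=b-a;print("bar dir cw from -x, minus yaw: deg",np.degrees(np.arctan2(d[1],-d[0])+q[2]))
E
python3 fit.py
```

```text
stand [488.3 297.9] yaw -0.003 mx 1.2
[[-1.1 -1.6  1.   1.8  0.6  0.3 -1.2  0.5 -1.8  2.3  0.2]
 [ 0.1 -2.3 -0.1 -1.4  0.4 -1.5 -0.9 -0.1  1.3 -2.2 -3. ]]
mouth [489.5 297.9  88. ] axis [-0.6  0.   0.8] head mid [453.6 298.  139.2]
warmer [483.3 -41. ] yaw 0.113
[[-1.3 -1.1  0.8  0.3  0.4 -0.4  0.6]
 [ 0.3  0.1 -0.6 -0.8 -0.8 -1.4 -2.1]] ring [476.   23.6 105. ] sel [ 494.6 -140.4   94. ]
bar dir cw from -x, minus yaw: deg 33.677657239848315
```

```bash
cat > go.py <<'E'
from h import *
np.set_printoptions(precision=2,suppress=True)
def frame(y,z): y=np.array(y,float);y/=np.linalg.norm(y);z=np.array(z,float);z-=z@y*y;z/=np.linalg.norm(z);return np.stack([np.cross(y,z),y,z],1)
def go(P=None,T=None):
    s=arm.read_state();R=Ro.from_quat(s["ee_rot"]).as_matrix();p=np.array(s["position"])
    T=R if T is None else T;P=p if P is None else np.array(P)
    print("rot(tool)",np.round(Ro.from_matrix(R.T@T).as_rotvec(),3),"shift before rot",R.T@(P-p),"shift after rot",T.T@(P-p),"dist",np.linalg.norm(P-p))
def st():
    s=arm.read_state();print("t",round(s["clock"],2),"p",np.array(s["position"]),"F",np.array(s["contact_force"]),"w",s["gripper_width"],"y",Ro.from_quat(s["ee_rot"]).as_matrix()[:,1],"z",Ro.from_quat(s["ee_rot"]).as_matrix()[:,2],"j",np.array(s["joints"]))
E
python3 -c "
from go import *
go([418.9,298,188.8],frame([.574,0,-.819],[0,-1,0]))
print(atz('side',(224,338),20),atz('scene',(347,325),20))"
```

```text
rot(tool) [-0.1  -0.32  0.61] shift before rot [-299.85   42.5   207.39] shift after rot [-152.91  159.09  293.33] dist 367.0548657416735
[685.1  242.55  20.  ] [696.1  242.66  20.  ]
```

```bash
python3 -m creep '[{"delta_pos":[-23,10,25.5],"rot":[-0.01,-0.032,0.061],"jaw":85},{"delta_pos":[-23,10,25.5],"rot":[-0.01,-0.032,0.061],"jaw":85},{"delta_pos":[-23,10,25.5],"rot":[-0.01,-0.032,0.061],"jaw":85},{"delta_pos":[-23,10,25.5],"rot":[-0.01,-0.032,0.061],"jaw":85},{"delta_pos":[-23,10,25.5],"rot":[-0.01,-0.032,0.061],"jaw":85},{"delta_pos":[-23,10,25.5],"rot":[-0.01,-0.032,0.061],"jaw":85},{"delta_pos":[-23,10,25.5],"rot":[-0.01,-0.032,0.061],"jaw":85},{"delta_pos":[-23,10,25.5],"rot":[-0.01,-0.032,0.061],"jaw":85},{"delta_pos":[-23,10,25.5],"rot":[-0.01,-0.032,0.061],"jaw":85},{"delta_pos":[0,0,0],"rot":[-0.01,-0.032,0.061],"jaw":85}]'; python3 -c "
from go import *
st();go([418.9,298,188.8],frame([.574,0,-.819],[0,-1,0]))"
```

```text
clock: 1.73
position: [372.5, 321.4, 190.7]
ee_rot: [-0.216, -0.672, 0.675, -0.213]
contact_force: [2.1, -0.1, 1.8]
gripper_width: 85.1
t 1.73 p [372.5  321.39 190.72] F [ 2.05 -0.07  1.8 ] w 85.12972307286094 y [ 0.58 -0.01 -0.82] z [-0.01 -1.    0.  ] j [ 1.18  0.06 -0.98  1.17 -0.62 -0.63]
rot(tool) [-0.01 -0.   -0.  ] shift before rot [-36.85  28.47  23.14] shift after rot [-36.89  28.21  23.39] dist 51.99693073633576
```

```bash
python3 -m creep '[{"delta_pos":[-12.3,9.4,7.8],"rot":[-0.01,0,0],"jaw":85},{"delta_pos":[-12.3,9.4,7.8],"rot":[0,0,0],"jaw":85},{"delta_pos":[-12.3,9.4,7.8],"rot":[0,0,0],"jaw":85},{"delta_pos":[0,0,0],"rot":[0,0,0],"jaw":85},{"delta_pos":[0,0,0],"rot":[0,0,0],"jaw":85},{"delta_pos":[0,0,0],"rot":[0,0,0],"jaw":85},{"delta_pos":[0,0,0],"rot":[0,0,0],"jaw":85},{"delta_pos":[0,0,0],"rot":[0,0,0],"jaw":85},{"delta_pos":[0,0,0],"rot":[0,0,0],"jaw":85},{"delta_pos":[0,0,0],"rot":[0,0,0],"jaw":85}]'; python3 -c "
from go import *
st();c=cal('wrist');save('wrist','w1.png')
tip=np.array([532.5,298,26.6]);U=np.array([-.574,0,.819])
for s in (75,115,160): print(s,proj('wrist',tip+s*U,c))
print([(d['location'],d['p']) for d in arm.find_in('wrist','gauge')]);print('cam',-c[1].T@c[2],c[1][2])"
```

```text
clock: 2.57
position: [417.8, 303.4, 189.2]
ee_rot: [0.212, 0.677, -0.671, 0.215]
contact_force: [-0.1, 0.6, -0.0]
gripper_width: 84.6
t 2.57 p [417.84 303.41 189.19] F [-0.05  0.64 -0.03] w 84.63401038251317 y [ 0.58  0.01 -0.82] z [ 0.01 -1.   -0.01] j [ 0.98  0.08 -0.98  1.33 -0.51 -0.61]
75 [np.float64(335.59910060129624), np.float64(231.5607505333708)]
115 [np.float64(336.67280338535784), np.float64(246.29943415294989)]
160 [np.float64(338.36833931496255), np.float64(269.89854337107107)]
[([252.5, 126.8], 0.94), ([339.0, 263.1], 0.91)]
cam [388.77 303.03 343.59] [ 0.34  0.01 -0.94]
```

View pics/w1.png

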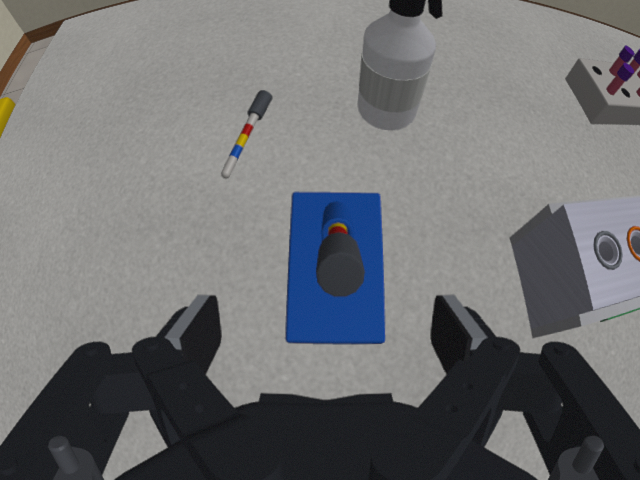

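The wrist view shows the gauge head end at (341,272), against a predicted (338,270). That puts its y about 1.4 mm lower than estimated. It is centred between the fingers and the base yaw is about 0.

```bash
python3 -c "
from go import *
go([464.7,296.6,121.6],frame([.574,0,-.819],[0,-1,0]))"
```

```text
rot(tool) [ 0.01  0.   -0.  ] shift before rot [ 0.72 82.06  7.37] shift after rot [ 0.55 82.13  6.64] dist 82.39606495008415
```

```bash
python3 -m creep '[{"delta_pos":[0.5,0,3.5],"rot":[0.01,0,0],"jaw":85},{"delta_pos":[0,12,3.2],"rot":[0,0,0],"jaw":85},{"delta_pos":[0,14,0],"rot":[0,0,0],"jaw":85},{"delta_pos":[0,14,0],"rot":[0,0,0],"jaw":85},{"delta_pos":[0,14,0],"rot":[0,0,0],"jaw":85},{"delta_pos":[0,14,0],"rot":[0,0,0],"jaw":85},{"delta_pos":[0,14,0],"rot":[0,0,0],"jaw":85},{"delta_pos":[0,0,0],"rot":[0,0,0],"jaw":85},{"delta_pos":[0,0,0],"rot":[0,0,0],"jaw":60},{"delta_pos":[0,0,0],"rot":[0,0,0],"jaw":50}]'; python3 -c "
from go import *
st();go([464.7,296.6,121.6],frame([.574,0,-.819],[0,-1,0]));save('wrist','w2.png')"
```

```text
clock: 3.5
position: [465.0, 295.9, 122.1]
ee_rot: [-0.214, -0.674, 0.675, -0.213]
contact_force: [-0.5, 0.2, -0.0]
gripper_width: 63.3
t 3.5 p [465.01 295.87 122.13] F [-0.55  0.24 -0.04] w 63.33381498328891 y [ 0.58 -0.   -0.82] z [-0. -1.  0.] j [ 0.64  0.23 -0.99  1.98 -0.38 -0.99]
rot(tool) [-0. -0. -0.] shift before rot [ 0.56  0.25 -0.73] shift after rot [ 0.55  0.26 -0.73] dist 0.9497350019151285
```

View pics/w2.png

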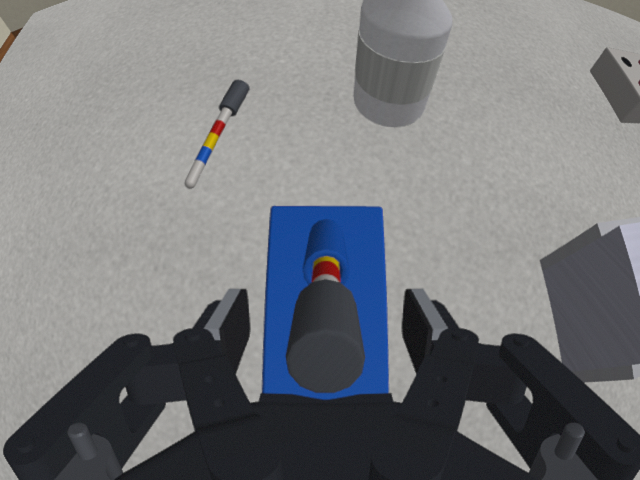

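The head is centred between the pads, so I'm closing.

```bash
python3 -m creep '[{"delta_pos":[0,0,-0.5],"rot":[0,0,0],"jaw":40},{"delta_pos":[0,0,0],"rot":[0,0,0],"jaw":30},{"delta_pos":[0,0,0],"rot":[0,0,0],"jaw":15},{"delta_pos":[0,0,0],"rot":[0,0,0],"jaw":15},{"delta_pos":[0,0,0],"rot":[0,0,0],"jaw":15},{"delta_pos":[0,0,0],"rot":[0,0,0],"jaw":15},{"delta_pos":[0,0,0],"rot":[0,0,0],"jaw":15},{"delta_pos":[0,0,0],"rot":[0,0,0],"jaw":15},{"delta_pos":[0,-3,0],"rot":[0,0,0],"jaw":15},{"delta_pos":[0,-3,0],"rot":[0,0,0],"jaw":15}]'; python3 -c "
from go import *
st()"
```

```text
clock: 4.38
position: [461.7, 296.3, 126.6]
ee_rot: [-0.214, -0.674, 0.675, -0.213]
contact_force: [1.5, 0.4, -2.0]
gripper_width: 24.8
t 4.38 p [461.67 296.33 126.64] F [ 1.51  0.37 -2.02] w 24.775165206583807 y [ 0.58 -0.   -0.82] z [-0. -1.  0.] j [ 0.66  0.22 -0.99  1.94 -0.39 -0.96]
```

```bash
python3 -m creep '[{"delta_pos":[0,-8,0],"rot":[0,0,0],"jaw":15},{"delta_pos":[0,-11,0],"rot":[0,0,0],"jaw":15},{"delta_pos":[0,-11,0],"rot":[0,0,0],"jaw":15},{"delta_pos":[0,-11,0],"rot":[0,0,0],"jaw":15},{"delta_pos":[0,-11,0],"rot":[0,0,0],"jaw":15},{"delta_pos":[0,-11,0],"rot":[0,0,0],"jaw":15},{"delta_pos":[0,-11,0],"rot":[0,0,0],"jaw":15},{"delta_pos":[0,-11,0],"rot":[0,0,0],"jaw":15},{"delta_pos":[0,-11,0],"rot":[0,0,0],"jaw":15},{"delta_pos":[0,-4,0],"rot":[0,0,0],"jaw":15}]'; python3 -c "
from go import *
st(); go([476,23.6,250],frame([0,0,-1],[0,-1,0])); go([476,23.6,250],frame([0,0,-1],[-1,0,0]))"
```

```text
clock: 5.22
position: [403.0, 297.1, 208.9]
ee_rot: [0.213, 0.674, -0.674, 0.213]
contact_force: [0.4, 0.5, -1.1]
gripper_width: 24.8
t 5.22 p [402.96 297.13 208.91] F [ 0.4   0.52 -1.12] w 24.751086582891908 y [ 0.57  0.   -0.82] z [ 0. -1. -0.] j [ 1.08  0.03 -0.96  1.16 -0.58 -0.51]
rot(tool) [ 0.   -0.   -0.61] shift before rot [-83.44   8.27 273.52] shift after rot [-73.04 -41.09 273.53] dist 286.0819721888089
rot(tool) [ 0.48  1.52 -0.48] shift before rot [-83.44   8.27 273.52] shift after rot [-273.53  -41.09  -73.04] dist 286.0819721888089
```

```bash
python3 -m creep '[{"delta_pos":[0,-15,0],"rot":[0,0,-0.061],"jaw":15},{"delta_pos":[-8,-15,10],"rot":[0,0,-0.061],"jaw":15},{"delta_pos":[-10,-5,25],"rot":[0,0,-0.061],"jaw":15},{"delta_pos":[-10,0,30],"rot":[0,0,-0.061],"jaw":15},{"delta_pos":[-10,0,30],"rot":[0,0,-0.061],"jaw":15},{"delta_pos":[-10,0,30],"rot":[0,0,-0.061],"jaw":15},{"delta_pos":[-10,0,30],"rot":[0,0,-0.061],"jaw":15},{"delta_pos":[-10,0,30],"rot":[0,0,-0.061],"jaw":15},{"delta_pos":[-10,0,30],"rot":[0,0,-0.061],"jaw":15},{"delta_pos":[-5,0,10],"rot":[0,0,-0.061],"jaw":15}]'; python3 -c "
from go import *
st(); go([476,23.6,250],frame([0,0,-1],[0,-1,0]))"
```

```text
clock: 6.05
position: [465.2, 71.4, 262.3]
ee_rot: [-0.014, -0.706, 0.708, -0.008]
contact_force: [0.2, 0.1, -2.1]
gripper_width: 24.6
t 6.05 p [465.21  71.42 262.33] F [ 0.23  0.07 -2.14] w 24.62948822789928 y [ 0.03 -0.   -1.  ] z [-0.01 -1.    0.  ] j [ 0.51  0.08 -0.33  0.02 -1.14  1.04]
rot(tool) [-0.   -0.01 -0.03] shift before rot [-10.77  12.76  47.71] shift after rot [-10.79  12.33  47.82] dist 50.545072330473765
```

```bash
python3 -m creep '[{"delta_pos":[-3.6,4,16],"rot":[0,-0.01,-0.03],"jaw":15},{"delta_pos":[-3.6,4,16],"rot":[0,0,0],"jaw":15},{"delta_pos":[-3.6,4,16],"rot":[0,0,0],"jaw":15},{"delta_pos":[0,0,0],"rot":[0,0,0],"jaw":15},{"delta_pos":[0,0,0],"rot":[0,0,0],"jaw":15},{"delta_pos":[0,0,0],"rot":[0,0,0],"jaw":15},{"delta_pos":[0,0,0],"rot":[0,0,0],"jaw":15},{"delta_pos":[0,0,0],"rot":[0,0,0],"jaw":15},{"delta_pos":[0,0,0],"rot":[0,0,0],"jaw":15},{"delta_pos":[0,0,0],"rot":[0,0,0],"jaw":15}]'; python3 - <<'E'
from go import *
st(); c=cal('wrist')
a=arm.get_image('wrist');b=arm.get_image('side');d=arm.get_image('scene')
f=lambda i,x,y:cv2.resize(i[y:y+112,x:x+150],(400,300),interpolation=cv2.INTER_CUBIC)
s=arm.read_state()
P=np.array(s["position"]);ty=Ro.from_quat(s["ee_rot"]).as_matrix()[:,1]
for n in("wrist","side","scene"): print(n,"tip",proj(n,P+118*ty),"ring",proj(n,[476,23.6,105]))
g=lambda i,n:cv2.imwrite('pics/'+n,i[:,:,::-1])
g(np.vstack([np.hstack([cv2.resize(a,(400,300)),f(a,250,150)]),np.hstack([f(b,275,140),f(d,270,120)])]),'w3.png')
for n,i in(("wrist",a),("side",b),("scene",d)): g(i,n+'3.png')
E
```

```text
clock: 6.88
position: [476.2, 26.6, 250.7]
ee_rot: [0.0, -0.706, 0.708, -0.004]
contact_force: [0.7, 0.7, -2.6]
gripper_width: 24.4
t 6.88 p [476.16  26.62 250.66] F [ 0.75  0.67 -2.59] w 24.42799423185277 y [ 0.01 -0.   -1.  ] z [ 0.01 -1.    0.  ] j [ 0.4   0.11 -0.31  0.01 -1.14  1.17]
wrist tip [np.float64(326.8039270423112), np.float64(234.07113468205927)] ring [np.float64(329.6205711176884), np.float64(226.86759065586332)]
side tip [np.float64(347.004997486597), np.float64(226.94427720347005)] ring [np.float64(346.7187405336435), np.float64(235.7925090348236)]
scene tip [np.float64(343.1533983739473), np.float64(206.2081781858799)] ring [np.float64(342.50027236363763), np.float64(213.0813902969538)]
```

View pics/w3.png

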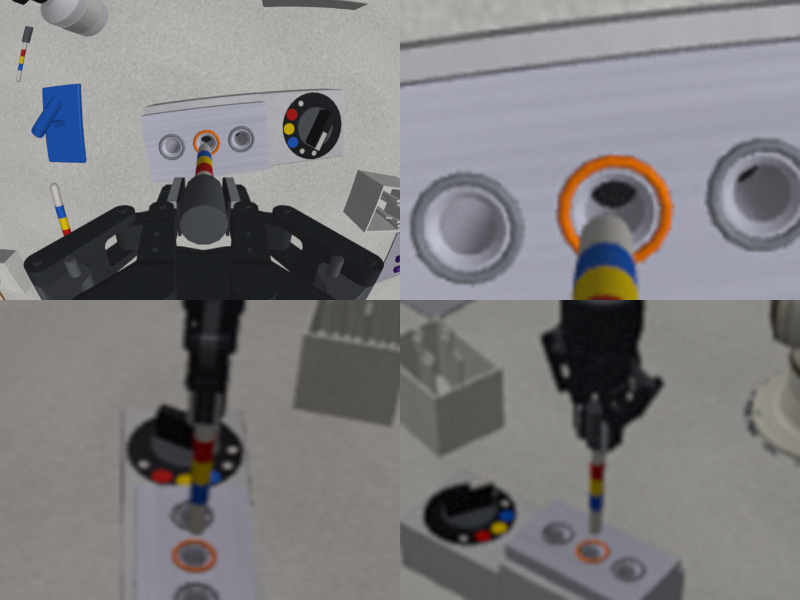

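```bash
cat > ring.py <<'E'
from go import *
def ring(n,im,c):
    px=proj(n,[475,23,105],c);x,y=int(px[0])-35,int(px[1])-35
    b=cv2.cvtColor(im[y:y+70,x:x+70],cv2.COLOR_RGB2HSV)
    m=((b[...,0]>5)&(b[...,0]<16)&(b[...,1]>130)&(b[...,2]>110)).astype(np.uint8)
    k,l,stt,_=cv2.connectedComponentsWithStats(m,connectivity=8)
    v,u=np.nonzero(m); e=cv2.fitEllipse(np.stack([u,v],1).astype(np.float32)) ; q=(e[0][0]+x,e[0][1]+y)
    print(n,m.sum(),"px",np.round(q,1),"axes",np.round(e[1],1),"->",atz(n,q,105,c))
E
python3 - <<'E'
from ring import *
for n in("wrist","side","scene"):
    ring(n,cv2.imread(f'pics/{n}3.png')[:,:,::-1],cal(n))
for n in("side","scene"): ring(n,cv2.imread(f'pics/{n}.png')[:,:,::-1],cal(n))
E
```

```text
wrist 386 px [330.1 230.7] axes [37.7 44.9] -> [472.9   23.22 105.  ]
side 35 px [347.4 235. ] axes [10.3 14.8] -> [474.81  21.08 105.  ]
scene 9 px [341.5 213. ] axes [ 8.3 11.4] -> [477.61  21.28 105.  ]
side 32 px [347.4 234.9] axes [10.4 14.9] -> [474.84  20.97 105.  ]
scene 10 px [341.7 213.7] axes [ 6.8 10.9] -> [479.4   23.77 105.  ]
```

```bash
python3 -c "
from go import *
go([473.8,22.8,230],frame([0,0,-1],[0,-1,0]))"
```

```text
rot(tool) [-0.    0.01 -0.01] shift before rot [ 2.53 20.58  3.49] shift after rot [ 2.4  20.58  3.56] dist 21.02354886592863
```

```bash
python3 -m creep '[{"delta_pos":[1.2,0,1.8],"rot":[0,0.01,-0.01],"jaw":15},{"delta_pos":[1.2,4,1.8],"rot":[0,0,0],"jaw":15},{"delta_pos":[0,5,0],"rot":[0,0,0],"jaw":15},{"delta_pos":[0,6,0],"rot":[0,0,0],"jaw":15},{"delta_pos":[0,5.5,0],"rot":[0,0,0],"jaw":15},{"delta_pos":[0,0,0],"rot":[0,0,0],"jaw":15},{"delta_pos":[0,0,0],"rot":[0,0,0],"jaw":15},{"delta_pos":[0,0,0],"rot":[0,0,0],"jaw":15},{"delta_pos":[0,0,0],"rot":[0,0,0],"jaw":15},{"delta_pos":[0,0,0],"rot":[0,0,0],"jaw":15}]'; python3 - <<'E'
from ring import *
st(); s=arm.read_state();c=cal('wrist')
a=arm.get_image('wrist');b=arm.get_image('side');d=arm.get_image('scene')
f=lambda i,x,y,w:cv2.resize(i[y:y+w*3//4,x:x+w],(400,300),interpolation=cv2.INTER_CUBIC)
P=np.array(s["position"]);ty=Ro.from_quat(s["ee_rot"]).as_matrix()[:,1]
for n,i in(("wrist",a),("side",b),("scene",d)): print(n,"tip",proj(n,P+118*ty),"ring",proj(n,[P[0],P[1],105]));ring(n,i,cal(n))
cv2.imwrite('pics/w4.png',np.vstack([np.hstack([f(a,280,190,100),f(a,250,170,160)]),np.hstack([f(b,310,185,80),f(d,302,165,80)])])[:,:,::-1])
E
```

```text
clock: 7.87
position: [473.9, 22.6, 230.3]
ee_rot: [-0.0, -0.706, 0.708, 0.003]
contact_force: [-0.1, 0.1, -2.0]
gripper_width: 24.8
t 7.87 p [473.94  22.56 230.29] F [-0.13  0.15 -2.03] w 24.760944567451872 y [-0. -0. -1.] z [-0. -1.  0.] j [ 0.39  0.13 -0.35  0.   -1.1   1.17]
wrist tip [np.float64(326.71315775495566), np.float64(233.8945142654096)] ring [np.float64(326.2019866826896), np.float64(230.8372580954646)]
wrist 465 px [325.4 231.7] axes [40.7 45.9] -> [473.31  23.16 105.  ]
side tip [np.float64(348.23173439079835), np.float64(232.93678099420362)] ring [np.float64(347.76614086995085), np.float64(235.53603028025677)]
side 29 px [347.4 235. ] axes [10.2 14.9] -> [474.8   21.21 105.  ]
scene tip [np.float64(342.8130282591631), np.float64(210.44577232362886)] ring [np.float64(342.72919831218803), np.float64(212.534565925413)]
scene 10 px [341.7 213.7] axes [ 6.8 10.9] -> [479.4   23.77 105.  ]
```

View pics/w4.png

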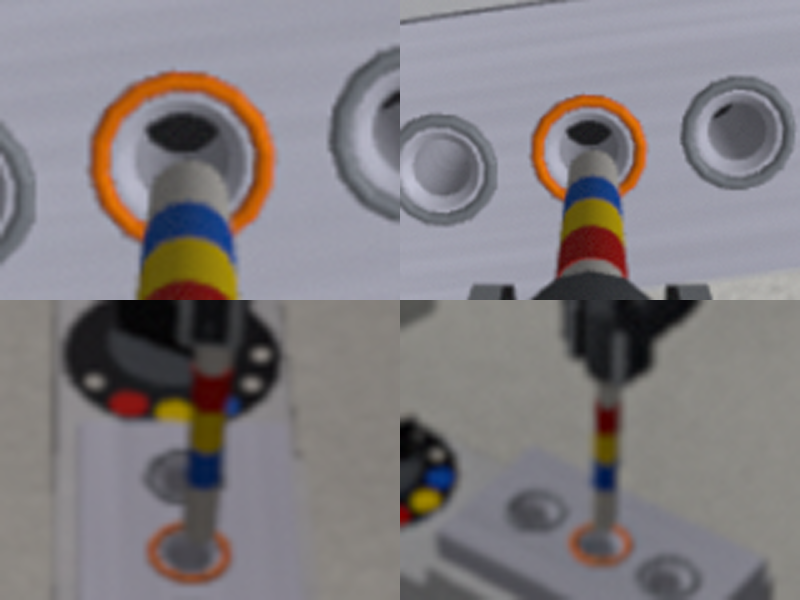

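```bash
python3 -m creep '[{"delta_pos":[-0.7,0,-0.5],"rot":[0,0,0],"jaw":15},{"delta_pos":[0,3,0],"rot":[0,0,0],"jaw":15},{"delta_pos":[0,3,0],"rot":[0,0,0],"jaw":15},{"delta_pos":[0,3,0],"rot":[0,0,0],"jaw":15},{"delta_pos":[0,3,0],"rot":[0,0,0],"jaw":15},{"delta_pos":[0,3,0],"rot":[0,0,0],"jaw":15},{"delta_pos":[0,3,0],"rot":[0,0,0],"jaw":15},{"delta_pos":[0,3,0],"rot":[0,0,0],"jaw":15},{"delta_pos":[0,0,0],"rot":[0,0,0],"jaw":15},{"delta_pos":[0,0,0],"rot":[0,0,0],"jaw":15}]'; python3 -c "
from go import *
st()"
```

```text
clock: 8.85
position: [474.6, 23.0, 208.8]
ee_rot: [-0.0, -0.706, 0.708, 0.003]
contact_force: [1.5, -0.2, -3.5]
gripper_width: 24.5
t 8.85 p [474.61  23.02 208.83] F [ 1.47 -0.21 -3.49] w 24.529817266879192 y [-0. -0. -1.] z [-0. -1.  0.] j [ 0.39  0.15 -0.38  0.   -1.05  1.17]
```

```bash
python3 -m creep '[{"delta_pos":[0,3,0],"rot":[0,0,0],"jaw":15},{"delta_pos":[0,3,0],"rot":[0,0,0],"jaw":15},{"delta_pos":[0,3,0],"rot":[0,0,0],"jaw":15},{"delta_pos":[0,3,0],"rot":[0,0,0],"jaw":15},{"delta_pos":[0,3,0],"rot":[0,0,0],"jaw":15},{"delta_pos":[0,3,0],"rot":[0,0,0],"jaw":15},{"delta_pos":[0,3,0],"rot":[0,0,0],"jaw":15},{"delta_pos":[0,1,0],"rot":[0,0,0],"jaw":15},{"delta_pos":[0,0,0],"rot":[0,0,0],"jaw":15},{"delta_pos":[0,0,0],"rot":[0,0,0],"jaw":15}]'; python3 -c "
from go import *
st()"
```

```text
clock: 9.68
position: [474.3, 22.9, 186.8]
ee_rot: [-0.0, -0.706, 0.708, 0.003]
contact_force: [2.1, -0.0, -3.3]
gripper_width: 24.8
t 9.68 p [474.33  22.92 186.76] F [ 2.12 -0.02 -3.28] w 24.833471432574665 y [-0. -0. -1.] z [-0. -1.  0.] j [ 0.39  0.17 -0.41  0.   -0.99  1.17]
```

```bash
python3 -m creep '[{"delta_pos":[-0.5,1.5,0],"rot":[0,0,0],"jaw":15},{"delta_pos":[0,1.5,0],"rot":[0,0,0],"jaw":15},{"delta_pos":[0,1.5,0],"rot":[0,0,0],"jaw":15},{"delta_pos":[0,1.5,0],"rot":[0,0,0],"jaw":15},{"delta_pos":[0,1.5,0],"rot":[0,0,0],"jaw":15},{"delta_pos":[0,1,0],"rot":[0,0,0],"jaw":15},{"delta_pos":[0,1,0],"rot":[0,0,0],"jaw":15},{"delta_pos":[0,1,0],"rot":[0,0,0],"jaw":15},{"delta_pos":[0,0,0],"rot":[0,0,0],"jaw":15},{"delta_pos":[0,0,0],"rot":[0,0,0],"jaw":15}]'; python3 -c "
from go import *
st()"
```

```text
clock: 10.52
position: [475.1, 22.8, 177.5]
ee_rot: [-0.0, -0.706, 0.708, 0.003]
contact_force: [0.4, 0.6, 5.9]
gripper_width: 24.5
t 10.52 p [475.13  22.81 177.51] F [0.37 0.59 5.91] w 24.50438584313444 y [-0. -0. -1.] z [-0. -1.  0.] j [ 0.39  0.18 -0.43  0.   -0.97  1.17]
```

```bash
python3 -m creep '[{"delta_pos":[0,0.7,0],"rot":[0,0,0],"jaw":15},{"delta_pos":[0,0.7,0],"rot":[0,0,0],"jaw":15},{"delta_pos":[0,0.6,0],"rot":[0,0,0],"jaw":15},{"delta_pos":[0,0,0],"rot":[0,0,0],"jaw":15},{"delta_pos":[0,0,0],"rot":[0,0,0],"jaw":15},{"delta_pos":[0,0,0],"rot":[0,0,0],"jaw":15},{"delta_pos":[0,0,0],"rot":[0,0,0],"jaw":15},{"delta_pos":[0,0,0],"rot":[0,0,0],"jaw":15},{"delta_pos":[0,0,0],"rot":[0,0,0],"jaw":15},{"delta_pos":[0,0,0],"rot":[0,0,0],"jaw":15}]'; python3 - <<'E'
from go import *
st()
a=arm.get_image('wrist');b=arm.get_image('side');d=arm.get_image('scene')
f=lambda i,x,y,w:cv2.resize(i[y:y+w*3//4,x:x+w],(400,300),interpolation=cv2.INTER_CUBIC)
cv2.imwrite('pics/w5.png',np.vstack([np.hstack([f(a,280,190,100),f(a,250,170,160)]),np.hstack([f(b,310,185,80),f(d,302,165,80)])])[:,:,::-1])
E
```

```text
clock: 11.35
position: [475.8, 22.8, 177.2]
ee_rot: [-0.001, -0.706, 0.708, 0.002]
contact_force: [-1.4, 0.6, 14.1]
gripper_width: 24.5
t 11.35 p [475.79  22.8  177.24] F [-1.42  0.56 14.07] w 24.48695655480614 y [-0. -0. -1.] z [-0. -1.  0.] j [ 0.39  0.18 -0.43  0.   -0.96  1.17]
```

View pics/w5.png

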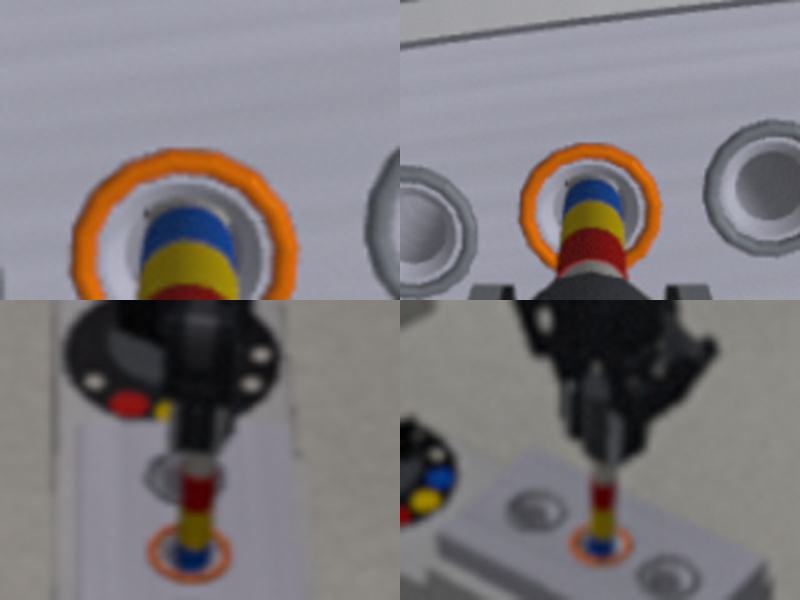

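The white, yellow and red parts are visible, and the mouth cuts the blue band (wrist view, about (327,243)). Contact came at TCP z=177, which matches a 45 mm well. Next I relax, release and retreat upward.

```bash
python3 -m creep '[{"delta_pos":[0,-1,0],"rot":[0,0,0],"jaw":15},{"delta_pos":[0,-1,0],"rot":[0,0,0],"jaw":15},{"delta_pos":[0,0,0],"rot":[0,0,0],"jaw":15},{"delta_pos":[0,0,0],"rot":[0,0,0],"jaw":30},{"delta_pos":[0,0,0],"rot":[0,0,0],"jaw":40},{"delta_pos":[0,0,0],"rot":[0,0,0],"jaw":60},{"delta_pos":[0,0,0],"rot":[0,0,0],"jaw":70},{"delta_pos":[0,0,0],"rot":[0,0,0],"jaw":70},{"delta_pos":[0,0,0],"rot":[0,0,0],"jaw":70},{"delta_pos":[0,0,0],"rot":[0,0,0],"jaw":70}]'; python3 -m creep '[{"delta_pos":[0,-6,0],"rot":[0,0,0],"jaw":70},{"delta_pos":[0,-10,0],"rot":[0,0,0],"jaw":70},{"delta_pos":[0,-15,0],"rot":[0,0,0],"jaw":70},{"delta_pos":[0,-15,0],"rot":[0,0,0],"jaw":70},{"delta_pos":[0,-15,0],"rot":[0,0,0],"jaw":70},{"delta_pos":[0,-15,0],"rot":[0,0,0],"jaw":70},{"delta_pos":[0,-15,0],"rot":[0,0,0],"jaw":70},{"delta_pos":[0,0,0],"rot":[0,0,0],"jaw":70},{"delta_pos":[0,0,0],"rot":[0,0,0],"jaw":70},{"delta_pos":[0,0,0],"rot":[0,0,0],"jaw":70}]'; python3 -c "
from go import *
st()"
```

```text
clock: 12.33
position: [474.6, 22.8, 176.3]
ee_rot: [0.0, -0.706, 0.708, 0.004]
contact_force: [-0.5, -0.2, -0.2]
gripper_width: 70.2
clock: 13.17
position: [474.6, 23.0, 266.9]
ee_rot: [0.0, -0.706, 0.708, 0.004]
contact_force: [-0.4, -0.2, -0.6]
gripper_width: 70.1
t 13.17 p [474.61  23.03 266.9 ] F [-0.4  -0.22 -0.61] w 70.10438100641996 y [-0.01 -0.   -1.  ] z [-0.01 -1.    0.  ] j [ 0.39  0.1  -0.28  0.   -1.19  1.17]
```

```bash
python3 -c "
from go import *
go([493,-141,190],frame([0,0,-1],[-.399,-.917,0]))"
python3 -m creep '[{"delta_pos":[-1.5,0,24],"rot":[0,0.041,0],"jaw":60},{"delta_pos":[-1.5,0,24],"rot":[0,0.041,0],"jaw":60},{"delta_pos":[-1,0,24],"rot":[0,0.041,0],"jaw":60},{"delta_pos":[0,0,24],"rot":[0,0.041,0],"jaw":60},{"delta_pos":[2,5,24],"rot":[0,0.041,0],"jaw":60},{"delta_pos":[4,14,22],"rot":[0,0.041,0],"jaw":60},{"delta_pos":[4,15,15],"rot":[0,0.041,0],"jaw":60},{"delta_pos":[0,15,0],"rot":[0,0.041,0],"jaw":60},{"delta_pos":[0,15,0],"rot":[0,0.041,0],"jaw":60},{"delta_pos":[0,10,0],"rot":[0,0.041,0],"jaw":60}]'; python3 -c "
from go import *
st();go([493,-141,190],frame([0,0,-1],[-.399,-.917,0]))"
```

```text
rot(tool) [-0.    0.41  0.01] shift before rot [-19.69  77.27 163.71] shift after rot [-82.31  76.9  143.07] dist 182.09478027877793
clock: 14.0
position: [448.6, -130.9, 191.6]
ee_rot: [-0.144, -0.69, 0.693, 0.15]
contact_force: [-0.0, -0.0, -0.1]
gripper_width: 59.6
t 14.0 p [ 448.57 -130.89  191.56] F [-0.04 -0.05 -0.14] w 59.61493081423397 y [-0.01 -0.   -1.  ] z [-0.41 -0.91  0.01] j [ 0.07  0.16 -0.42  0.   -1.    1.08]
rot(tool) [-0.01 -0.01  0.01] shift before rot [-44.72   1.18  -8.82] shift after rot [-44.78   1.56  -8.46] dist 45.595191254402394
```

```bash
python3 -m creep '[{"delta_pos":[-14,0,-2.8],"rot":[-0.01,-0.01,0.01],"jaw":50},{"delta_pos":[-15,1,-2.8],"rot":[0,0,0],"jaw":50},{"delta_pos":[-15,0.5,-2.8],"rot":[0,0,0],"jaw":50},{"delta_pos":[0,0,0],"rot":[0,0,0],"jaw":50},{"delta_pos":[0,0,0],"rot":[0,0,0],"jaw":50},{"delta_pos":[0,0,0],"rot":[0,0,0],"jaw":50},{"delta_pos":[0,0,0],"rot":[0,0,0],"jaw":50},{"delta_pos":[0,0,0],"rot":[0,0,0],"jaw":50},{"delta_pos":[0,0,0],"rot":[0,0,0],"jaw":50},{"delta_pos":[0,0,0],"rot":[0,0,0],"jaw":50}]'; python3 - <<'E'
from go import *
st();c=cal('wrist');print("sel top",proj('wrist',[493,-141,108],c),"disc",proj('wrist',[493,-141,78],c))
for a in (0,30): 
  t=np.radians(a)-.113;print(a,[np.round(proj('wrist',[493-k*28*np.cos(t),-141+k*28*np.sin(t),108],c)) for k in(1,-1)])
im=arm.get_image('wrist');d=arm.get_image('side');sc=arm.get_image('scene');cv2.imwrite('pics/wr6.png',im[:,:,::-1])
cv2.imwrite('pics/w6.png',np.vstack([cv2.resize(im[140:290,220:420],(800,600)[0:2])[:, :][:400],np.hstack([cv2.resize(d[160:260,290:410],(400,300))[:200*1+100][:200],cv2.resize(sc[150:250,260:380],(400,300))[50:250]])])[:,:,::-1])
E
```

```text
clock: 14.83
position: [493.8, -140.2, 193.0]
ee_rot: [0.145, 0.694, -0.691, -0.139]
contact_force: [-0.4, 0.9, 0.5]
gripper_width: 50.0
t 14.83 p [ 493.76 -140.2   192.97] F [-0.44  0.91  0.47] w 49.977428077506886 y [ 0.01  0.   -1.  ] z [-0.39 -0.92 -0.01] j [ 0.04  0.22 -0.32 -0.   -1.01  1.13]
sel top [np.float64(328.66794599466465), np.float64(247.72403939796865)] disc [np.float64(328.5687865360391), np.float64(236.3402781025461)]
0 [array([350., 283.]), array([306., 210.])]
30 [array([328., 289.]), array([329., 204.])]
```

View pics/w6.png

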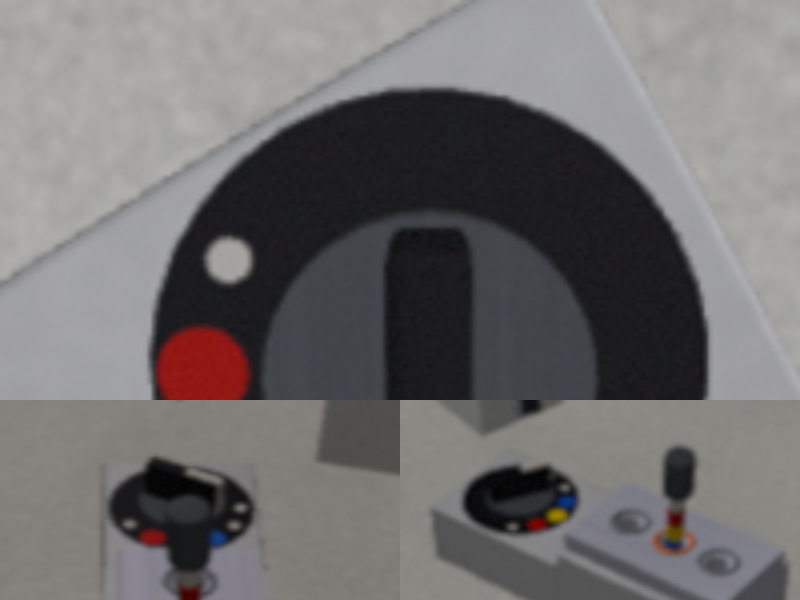

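```bash
python3 - <<'E'
from go import *
im=cv2.imread('pics/wr6.png');g=im.mean(2).astype(int)
print([(r,g[r,327],g[r,321]) for r in list(range(186,206,2))+list(range(240,310,3))])
c=cal('wrist');print(proj('wrist',[493-30*.917,-141+30*.399,78],c),proj('wrist',[493+30*.917,-141-30*.399,78],c))
for r in (192,197): print(r,atz('wrist',(327.3,r),78,c),atz('wrist',(327.3,r),108,c))
go([493,-141,84],frame([0,0,-1],[-.399,-.917,0]))
E
```

```text
[(186, np.int64(27), np.int64(30)), (188, np.int64(29), np.int64(29)), (190, np.int64(30), np.int64(27)), (192, np.int64(46), np.int64(32)), (194, np.int64(68), np.int64(63)), (196, np.int64(65), np.int64(63)), (198, np.int64(20), np.int64(20)), (200, np.int64(19), np.int64(22)), (202, np.int64(24), np.int64(27)), (204, np.int64(31), np.int64(25)), (240, np.int64(30), np.int64(29)), (243, np.int64(26), np.int64(23)), (246, np.int64(27), np.int64(27)), (249, np.int64(48), np.int64(39)), (252, np.int64(161), np.int64(99)), (255, np.int64(161), np.int64(99)), (258, np.int64(161), np.int64(100)), (261, np.int64(161), np.int64(98)), (264, np.int64(160), np.int64(99)), (267, np.int64(161), np.int64(97)), (270, np.int64(161), np.int64(76)), (273, np.int64(161), np.int64(74)), (276, np.int64(161), np.int64(77)), (279, np.int64(159), np.int64(74)), (282, np.int64(160), np.int64(74)), (285, np.int64(160), np.int64(70)), (288, np.int64(160), np.int64(66)), (291, np.int64(93), np.int64(26)), (294, np.int64(27), np.int64(23)), (297, np.int64(74), np.int64(87)), (300, np.int64(162), np.int64(161)), (303, np.int64(160), np.int64(161)), (306, np.int64(160), np.int64(161)), (309, np.int64(145), np.int64(163))]
[np.float64(328.2904157704732), np.float64(276.0972391422221)] [np.float64(328.91709301063923), np.float64(194.90811302648055)]
192 [ 522.84 -152.74   78.  ] [ 526.28 -154.25  108.  ]
197 [ 519.59 -151.35   78.  ] [ 523.42 -153.02  108.  ]
rot(tool) [ 0.01  0.01 -0.01] shift before rot [  1.34 108.87   1.67] shift after rot [  0.56 108.88   1.08] dist 108.88815683419593
```

Bar is vertical in the image at column 327, so it lines up with the jaws and the selector is at position 1. The gauge is standing with blue at the ring. Next: straight down, then grip.

```bash
python3 -m creep '[{"delta_pos":[0.3,12,0.3],"rot":[0.01,0.01,-0.01],"jaw":50},{"delta_pos":[0,15,0],"rot":[0,0,0],"jaw":50},{"delta_pos":[0,15,0],"rot":[0,0,0],"jaw":50},{"delta_pos":[0,15,0],"rot":[0,0,0],"jaw":50},{"delta_pos":[0,15,0],"rot":[0,0,0],"jaw":50},{"delta_pos":[0,14,0],"rot":[0,0,0],"jaw":50},{"delta_pos":[0,10,0],"rot":[0,0,0],"jaw":50},{"delta_pos":[0,6,0],"rot":[0,0,0],"jaw":50},{"delta_pos":[0,4,0],"rot":[0,0,0],"jaw":50},{"delta_pos":[0,0,0],"rot":[0,0,0],"jaw":50}]'; python3 -c "
from go import *
st();go([493.5,-140.6,84],frame([0,0,-1],[-.399,-.917,0]))"
```

```text
clock: 15.82
position: [493.0, -140.7, 85.9]
ee_rot: [-0.144, -0.69, 0.693, 0.148]
contact_force: [0.4, -0.2, 0.5]
gripper_width: 49.8
t 15.82 p [ 492.96 -140.67   85.95] F [ 0.37 -0.16  0.47] w 49.78690849184008 y [-0.01 -0.   -1.  ] z [-0.4  -0.92  0.01] j [ 0.04  0.36 -0.45  0.   -0.76  1.11]
rot(tool) [-0.01 -0.01  0.01] shift before rot [-0.47  1.94 -0.29] shift after rot [-0.47  1.95 -0.28] dist 2.0206339101831308
```

```bash
python3 -m creep '[{"delta_pos":[0,1,0],"rot":[0,0,0.005],"jaw":35},{"delta_pos":[0,0,0],"rot":[0,0,0],"jaw":25},{"delta_pos":[0,0,0],"rot":[0,0,0],"jaw":15},{"delta_pos":[0,0,0],"rot":[0,0,0],"jaw":8},{"delta_pos":[0,0,0],"rot":[0,0,0],"jaw":8},{"delta_pos":[0,0,0],"rot":[0,0,0],"jaw":8},{"delta_pos":[0,0,0],"rot":[0,0,0],"jaw":8},{"delta_pos":[0,0,0],"rot":[0,0,0],"jaw":8},{"delta_pos":[0,0,0],"rot":[0,0,0],"jaw":8},{"delta_pos":[0,0,0],"rot":[0,0,0],"jaw":8}]'; python3 -m creep '[{"delta_pos":[0,0,0],"rot":[0,0.06,0],"jaw":8},{"delta_pos":[0,0,0],"rot":[0,0.06,0],"jaw":8},{"delta_pos":[0,0,0],"rot":[0,0.06,0],"jaw":8},{"delta_pos":[0,0,0],"rot":[0,0.06,0],"jaw":8},{"delta_pos":[0,0,0],"rot":[0,0.06,0],"jaw":8},{"delta_pos":[0,0,0],"rot":[0,0.06,0],"jaw":8},{"delta_pos":[0,0,0],"rot":[0,0.06,0],"jaw":8},{"delta_pos":[0,0,0],"rot":[0,0.06,0],"jaw":8},{"delta_pos":[0,0,0],"rot":[0,0.055,0],"jaw":8},{"delta_pos":[0,0,0],"rot":[0,0,0],"jaw":8}]'; python3 -c "
from go import *
st();print(arm.read_state()['wrist_torque'])"
```

```text
clock: 16.65
position: [493.7, -140.6, 86.5]
ee_rot: [-0.146, -0.69, 0.694, 0.145]
contact_force: [-1.9, 1.2, 6.1]
gripper_width: 12.6
clock: 17.48
position: [493.4, -138.9, 87.2]
ee_rot: [-0.324, -0.628, 0.63, 0.323]
contact_force: [-4.8, 11.4, 12.7]
gripper_width: 12.4
t 17.48 p [ 493.44 -138.92   87.19] F [-4.76 11.42 12.66] w 12.369711375516067 y [ 0. -0. -1.] z [-0.81 -0.58  0.  ] j [ 0.04  0.35 -0.46  0.   -0.76  0.57]
[3.04 1.14 0.22]
```

```bash
python3 -m creep '[{"delta_pos":[0,-1,0],"rot":[0,0,0],"jaw":25},{"delta_pos":[0,0,0],"rot":[0,0,0],"jaw":40},{"delta_pos":[0,0,0],"rot":[0,0,0],"jaw":50},{"delta_pos":[0,0,0],"rot":[0,0,0],"jaw":50},{"delta_pos":[0,0,0],"rot":[0,0,0],"jaw":50},{"delta_pos":[0,0,0],"rot":[0,0,0],"jaw":50},{"delta_pos":[0,-8,0],"rot":[0,0,0],"jaw":50},{"delta_pos":[0,-12,0],"rot":[0,0,0],"jaw":50},{"delta_pos":[0,-15,0],"rot":[0,0,0],"jaw":50},{"delta_pos":[0,-15,0],"rot":[0,0,0],"jaw":50}]'; python3 -m creep '[{"delta_pos":[0,-18,0],"rot":[0,0,0],"jaw":50},{"delta_pos":[0,-18,0],"rot":[0,0,0],"jaw":50},{"delta_pos":[0,-18,0],"rot":[0,0,0],"jaw":50},{"delta_pos":[0,-18,0],"rot":[0,0,0],"jaw":50},{"delta_pos":[0,-18,0],"rot":[0,0,0],"jaw":50},{"delta_pos":[0,-18,0],"rot":[0,0,0],"jaw":50},{"delta_pos":[0,0,0],"rot":[0,0,0],"jaw":50},{"delta_pos":[0,0,0],"rot":[0,0,0],"jaw":50},{"delta_pos":[0,0,0],"rot":[0,0,0],"jaw":50},{"delta_pos":[0,0,0],"rot":[0,0,0],"jaw":50}]'; python3 - <<'E'
from go import *
st()
im=arm.get_image('wrist');d=arm.get_image('side');sc=arm.get_image('scene')
cv2.imwrite('pics/w7.png',np.vstack([np.hstack([cv2.resize(im,(400,300)),cv2.resize(im[180:330,230:430],(400,300))]),np.hstack([cv2.resize(d[170:260,290:410],(400,300)),cv2.resize(sc[150:240,260:380],(400,300))])])[:,:,::-1])
E
```

```text
clock: 18.32
position: [493.2, -140.6, 137.6]
ee_rot: [-0.324, -0.627, 0.631, 0.323]
contact_force: [0.7, 0.2, -0.5]
gripper_width: 49.8
clock: 19.15
position: [492.6, -139.9, 243.7]
ee_rot: [-0.323, -0.627, 0.631, 0.323]
contact_force: [0.6, 0.4, 1.0]
gripper_width: 49.9
t 19.15 p [ 492.61 -139.86  243.74] F [0.6  0.39 0.97] w 49.86346807507759 y [-0. -0. -1.] z [-0.81 -0.58  0.  ] j [ 0.04  0.18 -0.25  0.01 -1.14  0.57]
```

View pics/w7.png

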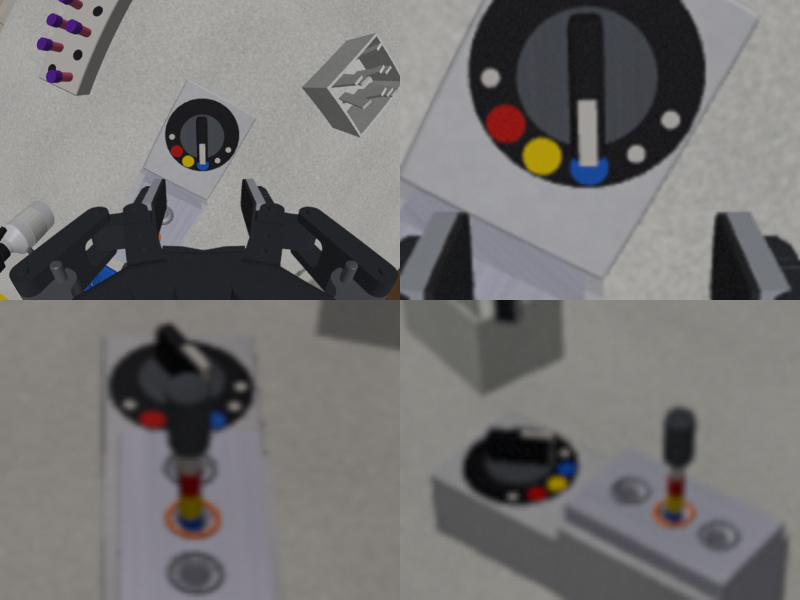

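The pointer is at the blue dot (close crop, about (588,165)). The gauge stands in the orange-ringed well with the mouth cutting the blue band, and the robot is clear of everything.

```bash
python3 -c "
from bench import arm
print(arm.job_done())"
```

```text
the job is handed in; nothing more can be done
None
```

The job is done and handed in at about 19 s of the 56 s allowed. I pulled the gauge out along the slant and lowered it, still gripped, into the orange-ringed middle well. It touched bottom with the tip about 45 mm below the mouth (14 N at most). I released it there, then turned the selector one click from position 1 to position 2, blue.

**Last checks:**
- **Gauge:** it stands head up, and the mouth of the well cuts the blue band. The contact height and the pictures agree on this.
- **Selector:** the pointer is at the blue dot.
- **Robot:** the gripper is well clear of everything, and the force reading is about 1 N (sensor noise).
- **Bystanders:** I did not go near the rack, box or bottle, but I made no separate measurement of their positions.

**Disagreement:** the cameras differed by a few millimetres (up to about 6 mm) on where the ring is. I lowered mainly by the wrist view, and the gauge went in with only about 2 N of side force. No check failed.

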